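# Hold a stepped offcut in the corner of a sawing jig

## Task

Set the stepped pine offcut flat on the jig's plywood bed, its tall side facing the fence and its left end facing the stop block, and let go of it. Then hold it ready for sawing: with the closed fingertips in the corner of its step, press it with one firm diagonal push, down onto the bed and forward into the fence, so that it sits flush along the fence with its end up against the stop block. Finish while still pushing; do not let go at the end, and leave the tape measure, sanding block and pencil where they lie.

Things in the scene. Friction and masses are not known exactly. Their poses are not given: they have to be found in the camera images.
- offcut: loose pine offcut of stepped (rebated) section, 60 (x) x 120 (y) x 45 (z) mm, 0.2 to 0.35 kg; origin: centre of its underside. Foot 60 mm wide, 22 mm high; on it a rib 34 mm wide (x -4 to +30 mm, z 22 to 45 mm) flush with the +x (tall) side; the open step runs along the -x side. It starts flat on the bench left of the case of sockets, step towards the robot within 0.6 rad of yaw.
- offcut_corner (a point): bottom corner of the offcut at its tall side (+x) and left end (+y): at (30, 60, 0) mm in the offcut's frame. Between offcut and jig lies the case, 40 mm high (y 0.05 to 0.20 m); behind, from x = 0.68 m, card trays up to 0.20 m high.
- step_corner (a point): middle of the step's inner corner, where the rib's upright face meets the flat ledge: at (-4, 0, 22) mm in the offcut's frame; axes as the offcut's.
- bed: plywood bed of the jig, fixed to the bench, 132 (x) x 200 (y) x 15 (z) mm; origin: centre of its underside. +x points to the fence, +y to the stop block. Planed, waxed wood: friction with the offcut 0.32 to 0.48. To its right an open carton with flaps up to 0.35 m high (y below -0.27 m), close to which the robot starts: rise before moving sideways.
- fence: hardwood batten fixed along the far (+x) side of the bed, 22 (x) x 200 (y) x 25 (z) mm, axes as the bed's. Origin: centre of its underside, on the bed's top. Its working face is 11 mm to -x of the origin (44 mm to +x of the bed's origin).
- stop_block: dark hardwood block fixed on the bed near its left (+y) end, touching the fence, 50 (x) x 30 (y) x 30 (z) mm, axes as the bed's. Origin: centre of its underside, on the bed's top. Its working face is 15 mm to -y of the origin. Its place along the fence differs from start to start.
- jig_corner (a point): the inner corner of the jig on the bed's top, where fence face and stop face meet: at (25, -15, 0) mm in the stop block's frame, axes as the bed's. The offcut's offcut_corner belongs here.
- tape_measure: small chrome tape measure, 54 x 74 x 34 mm, origin at the centre of its underside; a bystander, to be left alone.
- sanding_block: cork sanding block, 65 x 112 x 31 mm, origin at the centre of its underside; a bystander, to be left alone.
- pencil: flat carpenter's pencil, 14 x 148 x 8 mm, origin at the centre of its underside; a bystander, to be left alone.

How it is judged:
By the outcome, as a careful person would: the job done as asked, in the order asked, and still so for the second after the job is handed in, while the arm keeps its last pose, push and grip.
It also fails if it takes over 51 s, if anything falls off the work surface, if the arm or the gripper's body presses on something with over 40 N, if the wrist force passes 120 N, or if a joint passes its speed limit or range.

## Robot

A 6-joint arm with a two-finger parallel gripper is mounted at the origin on a cart in front of the work surface, level with it; the furniture and walls round the work are solid. World frame = base frame: x ahead of the robot, y to its left, z up, the work surface at z = 0. Lengths are in m, angles in rad, forces in N, time in s.
With the tool pointing down it reaches from about 0.25 to 0.725 m from the base axis. Payload 4 kg.
Tool frame: the origin (TCP) lies at the very end of the fingers, on their centre line; the grasp point (between the pads) lies 19 mm behind it; z points along the fingers, y is the line along which they close (so a half turn about z gives the same grasp; the last joint's range is limited). The gripper opens to 85 mm and grips with 20 to 120 N. Pads are 22 mm wide; open, the fingers measure 114 mm over their backs; the gripper's body (76 mm by 85 mm) begins 54 mm behind the grasp point. The pads swing forward as they close: fully open they stand 13 mm farther back than shut.
Start: joints at [1.142, 0.241, 0.005, 1.335, 0, 1.571], TCP at [0.208, 0.455, 0.231] pointing down, gripper open.
Joint ranges: [-2.72, 2.72], [-1.05, 1.87], [-1.09, 1.28], [-1.99, 2.15], [-1.42, 1.44], [-3.14, 3.14]. Speed limits (rad/s): [2.79, 2.79, 3.14, 3.14, 3.14, 3.14].

## Interface

Orientations are given as a unit quaternion [x, y, z, w].
In Python, from workcell import bot, vision, workorder gives the robot as it stands.
- The arm moves only by the shell command python3 -m creep 'ROWS' [OPENING]. ROWS is JSON, a list of rows, each a list of 2 entries, a list of its own where there are three numbers: the shift along the tool's x, y, z in mm, then the turn, a rotation vector about the tool's x, y, z in rad. In form: [[[dx, dy, dz], [wx, wy, wz]], ...]. A call has 1 to 12 rows; each row shifts and turns the commanded pose from where the row before left it, along the tool's axes as they then stand; what a row does not reach is not made up. A row lasts 1/8 s, in which the tool goes at most 62.5 mm and 10.7 degrees, less where a joint would pass 70% of its speed; a pose out of reach is approached as far as the arm can. A call is refused whole if a number of a shift passes 62.5 or a number of a turn 0.188, either way. A call with a gripper value outside its range is refused whole. OPENING is the finger opening in mm, from 0 to 85.4, set as the call begins (- or left out, the last holds). The fingers move at their own pace and stop on an object; the grip force is fixed at half the most. Time passes only in rows, so rows that do not move let the fingers close. It gives the time, the measured TCP pose, the force, the opening and the grip force at its end, in the units of the state.
- bot.get_obs(): the state, without advancing time (a new reading comes with each control period).
- vision.camera(name): name is "side" or "top" or "wrist"; returns a dict with "image" (480x640x3 uint8, blue, green, red), "z_map" (480x640 float32, m along the optical axis (not along the pixel's ray), 0 where there is no reading), "K" (3x3 intrinsics, pixels), "rvec" (rotation vector, rad) and "tvec" (3), from world to camera coordinates, as OpenCV has them; the wrist camera has in their place "tool_from_camera" (4x4, takes a point from camera to tool coordinates, whose origin is the TCP and whose axes are the flange's). Camera axes: x right, y down, z forward; pixel columns grow to the right and rows downward; lengths in m; the calibration is good to about 2 mm. A picture is of the moment at which its call begins: read the wrist's pose just before it.
- workorder.job_done(): hands the job in; it is judged then, once.
Trained networks look in a picture, given as the dict that the camera call returned (one of the last four; its "shot" number tells which), for a name from the list of things; names that differ only in an ending like _2 or _b are one class to them, and where a whole thing is asked for, a point or a joint stands for the part that bears it (a point fixed in the world has none). Each returns a list of dicts, best first, with "score" (0 to 1); they miss things now and then, are a little off and sometimes report something else, mostly with a low value. They report only what shows in the picture. A call takes as long as a camera call.
- vision.spot_in(picture, query): "position" ([column, row] in pixels, amid what is visible of it).
- vision.place_of(picture, query): "position" ([column, row] in pixels: a listed point, or the origin of a listed thing).
The state is a dict: "clock": time; "joint_pos": joint angles; "joint_vel": joint speeds; "tau": joint torques, N m; "eef_pos": TCP position; "tool_rot": TCP orientation; "ft_force": force on the tool from outside, world axes, zero at the start; "ft_torque": the same for the moment, N m; "grip_width": finger opening in m; "grasp_force": force on a finger pad.
Only numpy, scipy, OpenCV 4.12 (cv2) and the standard library are available. Lean on these libraries where they do the work, as an engineer would, in place of code of your own. Each camera call takes 0.05 s, during which the arm holds its last target. There are 200 camera calls.

## Working session

There is one attempt and no reset: what is moved stays moved. The work goes in short steps, Python scripts to look and compute and a shell command to move; the robot and the scene stay as the last step left them, time stands still between calls to the robot, and variables do not carry over. Pictures are saved under pics/ and viewed, at most 10 in all, crops included, and the job is handed in when it is done.

```bash
mkdir -p pics; cat > h.py <<'E'
import numpy as np, cv2
from scipy.spatial.transform import Rotation as R
from workcell import bot, vision, workorder
def pose(o=None):
    o=o or bot.get_obs(); T=np.eye(4); T[:3,:3]=R.from_quat(o['tool_rot']).as_matrix(); T[:3,3]=o['eef_pos']; return T
def shot(n):
    T=pose(); p=vision.camera(n)
    if 'rvec' in p:
        C=np.eye(4); C[:3,:3]=cv2.Rodrigues(np.array(p['rvec'],float))[0]; C[:3,3]=np.ravel(p['tvec']); W=np.linalg.inv(C)
    else: W=T@np.array(p['tool_from_camera'])
    return p,W
def ray(p,W,px):
    d=W[:3,:3]@np.linalg.inv(p['K'])@np.array([px[0],px[1],1.]); return W[:3,3],d
def at_z(p,W,px,z):
    o,d=ray(p,W,px); return o+d*(z-o[2])/d[2]
def cloud(p,W):
    z=p['z_map'].astype(float); v,u=np.indices(z.shape); K=p['K']
    P=np.stack([(u-K[0,2])/K[0,0]*z,(v-K[1,2])/K[1,1]*z,z],-1)
    X=P@W[:3,:3].T+W[:3,3]; X[z==0]=np.nan; return X
E
python3 - <<'E'
from h import *
o=bot.get_obs(); print(o); print(pose(o).round(3))
for n in ('top','side'):
    p,W=shot(n); cv2.imwrite(f'pics/{n}0.png',p['image']); X=cloud(p,W); print(n,W[:3].round(3).tolist())
    for q,z in (('offcut',0),('offcut_corner',0),('step_corner',.022),('bed',0),('fence',.015),('stop_block',.015),('jig_corner',.015),('tape_measure',0),('sanding_block',0),('pencil',0)):
        for r in vision.place_of(p,q)[:2]:
            print(q,np.round(r['position'],1),round(r['score'],2),at_z(p,W,r['position'],z).round(4))
E
```

```text
{'clock': 0.0, 'joint_pos': array([ 1.14201875e+00,  2.41408943e-01,  3.70199366e-03,  1.33521512e+00,
       -1.91030820e-05,  1.57078776e+00]), 'joint_vel': array([-1.05512826e-03, -1.47177191e-03, -1.95811592e-04,  5.10066647e-04,
       -8.50544931e-05,  9.95851676e-04]), 'tau': array([ 2.01075331e-03, -3.72322369e+01,  2.52405882e+01,  1.71317614e-02,
        8.05139575e-05, -4.71673133e-06]), 'eef_pos': array([0.20761495, 0.4541443 , 0.23040651]), 'tool_rot': array([ 2.12745938e-01,  9.77106973e-01, -1.04057159e-03, -2.16798126e-04]), 'ft_force': array([ 0.35253736,  0.25740808, -0.19855662]), 'ft_torque': array([-0.00579314, -0.00881437,  0.01463434]), 'grasp_force': 0.0, 'grip_width': 0.08553538843048189}
[[-0.909  0.416 -0.001  0.208]
 [ 0.416  0.909 -0.002  0.454]
 [-0.    -0.002 -1.     0.23 ]
 [ 0.     0.     0.     1.   ]]
top [[-0.026, -0.985, 0.169, 0.348], [-0.999, 0.029, 0.018, 0.039], [-0.022, -0.169, -0.985, 1.083]]
offcut [232.  269.5] 0.96 [0.4595 0.2812 0.    ]
offcut [353.4 224.9] 0.47 [ 0.5619 -0.0201  0.    ]
offcut_corner [210.9 257.5] 0.91 [0.4907 0.3338 0.
[... 690 characters left out ...]
 0.    ]
offcut_corner [297.4 185.9] 0.71 [0.4962 0.3308 0.    ]
step_corner [282.  191.8] 0.75 [0.4542 0.2647 0.022 ]
step_corner [346.9 269.1] 0.5 [ 0.5939 -0.0503  0.022 ]
bed [331.2 292.5] 0.92 [ 0.5575 -0.098   0.    ]
bed [343.1 265.6] 0.47 [ 0.5906 -0.013   0.    ]
fence [359.1 277.8] 0.56 [ 0.6181 -0.0709  0.015 ]
stop_block [325.  261.9] 0.82 [ 0.5495 -0.017   0.015 ]
jig_corner [341.4 267. ] 0.93 [ 0.584  -0.0351  0.015 ]
jig_corner [263.8 229.5] 0.75 [0.4116 0.1063 0.015 ]
tape_measure [257.3 392.1] 0.69 [ 0.4156 -0.3328  0.    ]
sanding_block [346.9 171.2] 0.65 [0.6433 0.4121 0.    ]
pencil [264.2 228. ] 0.72 [0.4109 0.1331 0.    ]
pencil [292.3 186.6] 0.68 [0.482  0.3272 0.    ]
```

View pics/top0.png

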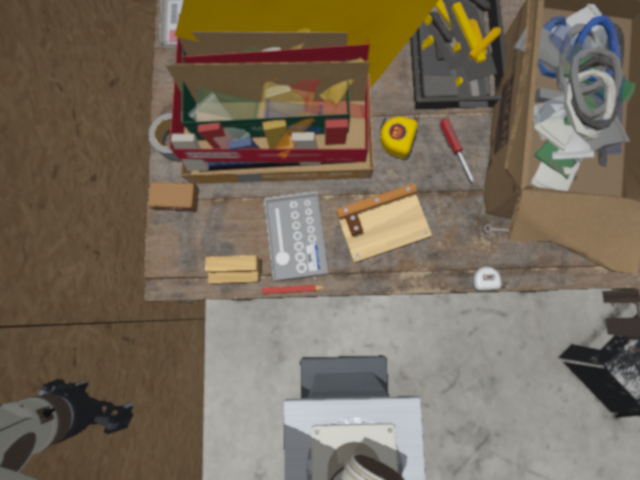

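View pics/side0.png

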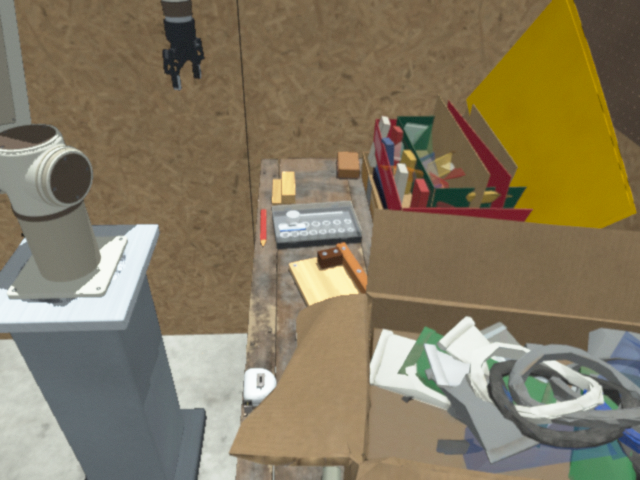

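Top view: the offcut is at (232,269) and nearly square to the bench. The jig is at (385,222), yawed about +0.3 rad, with the stop block at (354,224). The side view agrees. I'll move above the offcut, then use the wrist camera.

```bash
python3 -m creep '[[[-39,-6,0],[0,0,0]],[[-39,-6,0],[0,0,0]],[[-39,-6,0],[0,0,0]],[[-39,-6,0],[0,0,0]],[[-39,-6,0],[0,0,0]],[[-39,-6,0],[0,0,0]],[[-39,-6,0],[0,0,0]],[[-39,-6,0],[0,0,0]]]' 85
python3 -m creep '[[[0,0,0],[0,0,0.163]],[[0,0,0],[0,0,0.163]],[[0,0,0],[0,0,0.163]],[[0,0,0],[0,0,0.163]],[[0,0,0],[0,0,0.163]],[[0,0,0],[0,0,0.163]],[[0,0,0],[0,0,0.163]],[[0,0,0],[0,0,0]],[[0,0,0],[0,0,0]]]'
python3 - <<'E'
from h import *
print(pose().round(3))
p,W=shot('wrist'); cv2.imwrite('pics/w1.png',p['image']); X=cloud(p,W); np.save('X1.npy',X)
for q,z in (('offcut',0),('offcut_corner',0),('step_corner',.022)):
    for r in vision.place_of(p,q)[:2]: print(q,np.round(r['position']),round(r['score'],2),at_z(p,W,r['position'],z).round(4))
for nm,a,b in (('rib',.038,.05),('ledge',.015,.03)):
    m=(X[...,2]>a)&(X[...,2]<b)&(abs(X[...,0]-.465)<.1)&(abs(X[...,1]-.28)<.1)
    P=X[m]; print(nm,m.sum(),P[:,2].mean())
    if m.sum()>50:
        (c,s,an)=cv2.minAreaRect((P[:,:2]*1000).astype(np.float32)); print(c,s,an)
E
```

```text
clock: 2.1
eef_pos: [0.4727, 0.2806, 0.2313]
tool_rot: [0.213, 0.977, 0.0, 0.0]
ft_force: [0.4, 1.6, 0.6]
grip_width: 0.0855
grasp_force: 0.0
clock: 3.22
eef_pos: [0.4717, 0.2813, 0.2313]
tool_rot: [0.706, 0.708, -0.0, 0.0]
ft_force: [0.4, -0.5, 0.2]
grip_width: 0.085
grasp_force: 0.0
[[-0.003  1.    -0.     0.472]
 [ 1.     0.003 -0.     0.281]
 [-0.    -0.    -1.     0.231]
 [ 0.     0.     0.     1.   ]]
offcut [302. 206.] 0.91 [0.4561 0.2717 0.    ]
offcut_corner [334. 142.] 0.75 [0.4878 0.3351 0.    ]
step_corner [297. 208.] 0.6 [0.4521 0.275  0.022 ]
rib 5184 0.044347040010044206
(485.41583251953125, 244.9451446533203) (84.78866577148438, 186.50637817382812) 28.060522079467773
ledge 3860 0.02198241843295156
(471.45660400390625, 247.53916931152344) (108.03782653808594, 192.3948516845703) 28.842037200927734
```

View pics/w1.png

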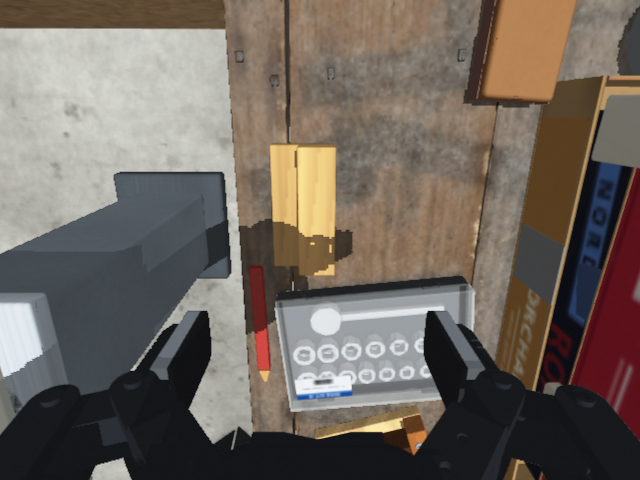

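The wrist view shows the offcut at columns 270–337, rows 143–275, with the rib on the tray side. It's nearly square to the tool. The case starts just below it, so I'll refit without the case.

```bash
python3 - <<'E'
from h import *
X=np.load('X1.npy')
v,u=np.indices(X.shape[:2])
box=(u>255)&(u<350)&(v>130)&(v<282)&(X[...,1]>.205)
for nm,a,b in (('rib',.040,.05),('ledge',.018,.026)):
    m=box&(X[...,2]>a)&(X[...,2]<b); m=cv2.morphologyEx(m.astype(np.uint8),cv2.MORPH_OPEN,np.ones((5,5)))>0
    P=X[m]; print(nm,m.sum(),P[:,2].mean(),cv2.minAreaRect((P[:,:2]*1000).astype(np.float32)))
    print(P.min(0),P.max(0))
E
```

```text
rib 4798 0.04473166174239143 ((470.0426940917969, 274.00628662109375), (34.06007385253906, 120.03922271728516), 0.30602753162384033)
[0.45281699 0.21398367 0.04187992] [0.4871891  0.33406152 0.04772833]
ledge 3097 0.021793750610924333 ((439.3844299316406, 274.23077392578125), (24.91796112060547, 118.8969955444336), 0.3224795162677765)
[0.4266333  0.21471647 0.01861632] [0.45191353 0.33373437 0.02393406]
```

```bash
python3 -m creep '[[[-7,-2,35],[0,0,0]],[[0,0,35],[0,0,0]],[[0,0,35],[0,0,0]],[[0,0,35],[0,0,0]],[[0,0,35],[0,0,0]],[[0,0,21],[0,0,0]],[[0,0,10],[0,0,0]],[[0,0,0],[0,0,0]],[[0,0,0],[0,0,0]]]'
python3 -m creep '[[[0,0,0],[0,0,0]],[[0,0,0],[0,0,0]],[[0,0,0],[0,0,0]],[[0,0,0],[0,0,0]],[[0,0,0],[0,0,0]],[[0,0,0],[0,0,0]],[[0,0,0],[0,0,0]],[[0,0,0],[0,0,0]]]' 10
```

```text
clock: 4.55
eef_pos: [0.4706, 0.2749, 0.0264]
tool_rot: [0.707, 0.707, 0.001, 0.0]
ft_force: [-0.5, -0.2, 0.2]
grip_width: 0.0851
grasp_force: 0.0
clock: 5.55
eef_pos: [0.4703, 0.2747, 0.026]
tool_rot: [0.707, 0.707, 0.001, 0.0]
ft_force: [-0.3, 0.5, 6.2]
grip_width: 0.0325
grasp_force: 62.0
```

```bash
python3 -m creep '[[[0,0,-10],[0,0,0]],[[0,0,-30],[0,0,0]],[[0,0,-35],[0,0,0]],[[0,0,-35],[0,0,0]],[[0,0,-30],[0,0,0]],[[0,0,-10],[0,0,0]],[[0,0,0],[0,0,0]]]'
python3 -m creep '[[[-15,3,0],[0,0,0]],[[-30,7,0],[0,0,0]],[[-40,9,0],[0,0,0]],[[-45,10,0],[0,0,0]],[[-45,10,0],[0,0,0]],[[-45,10,0],[0,0,0]],[[-45,10,0],[0,0,0]],[[-45,10,0],[0,0,0]],[[-45,10,0],[0,0,0]],[[-35,9,0],[0,0,0]],[[-20,5,0],[0,0,0]],[[-5,2,0],[0,0,0]]]'
python3 -m creep '[[[0,0,0],[0,0,-0.1]],[[0,0,0],[0,0,-0.11]],[[0,0,0],[0,0,-0.1]],[[0,0,0],[0,0,0]],[[0,0,0],[0,0,0]]]'
python3 - <<'E'
from h import *
o=bot.get_obs(); print(pose().round(4), o['joint_pos'])
p,W=shot('wrist'); cv2.imwrite('pics/w2.png',p['image']); X=cloud(p,W); np.save('X2.npy',X)
for q,z in (('bed',0),('fence',.015),('stop_block',.015),('jig_corner',.015),('offcut',.14),('offcut_corner',.14),('step_corner',.162)):
    for r in vision.place_of(p,q)[:2]: print(q,np.round(r['position']),round(r['score'],2),at_z(p,W,r['position'],z).round(4))
E
```

```text
clock: 6.42
eef_pos: [0.4696, 0.2743, 0.1751]
tool_rot: [0.707, 0.707, -0.0, -0.0]
ft_force: [0.1, 0.4, -2.0]
grip_width: 0.0328
grasp_force: 61.2
clock: 7.92
eef_pos: [0.5644, -0.1416, 0.1741]
tool_rot: [0.707, 0.707, -0.0, -0.001]
ft_force: [0.1, 0.0, -3.7]
grip_width: 0.0327
grasp_force: 61.2
clock: 8.55
eef_pos: [0.5649, -0.1397, 0.1752]
tool_rot: [0.589, 0.808, 0.0, -0.0]
ft_force: [-0.1, -0.5, -2.7]
grip_width: 0.0325
grasp_force: 61.2
[[-3.058e-01  9.521e-01 -5.000e-04  5.649e-01]
 [ 9.521e-01  3.058e-01  4.000e-04 -1.397e-01]
 [ 5.000e-04 -3.000e-04 -1.000e+00  1.752e-01]
 [ 0.000e+00  0.000e+00  0.000e+00  1.000e+00]] [-2.42567190e-01  4.31033409e-01  1.28989703e-01  1.26927616e+00
  2.39110081e-04  1.01746905e+00]
bed [330. 159.] 0.85 [ 0.5613 -0.0941  0.    ]
fence [401. 161.] 0.89 [ 0.6143 -0.077   0.015 ]
stop_block [363.  62.] 0.89 [ 0.5606 -0.0194  0.015 ]
jig_corner [396.  80.] 0.7 [ 0.5879 -0.0231  0.015 ]
offcut [293. 283.] 0.76 [ 0.5536 -0.1463  0.14  ]
offcut_corner [354. 159.] 0.87 [ 0.5623 -0.0768  0.14  ]
step_corner [276. 303.] 0.61 [ 0.5471 -0.1482  0.162 ]
```

View pics/w2.png

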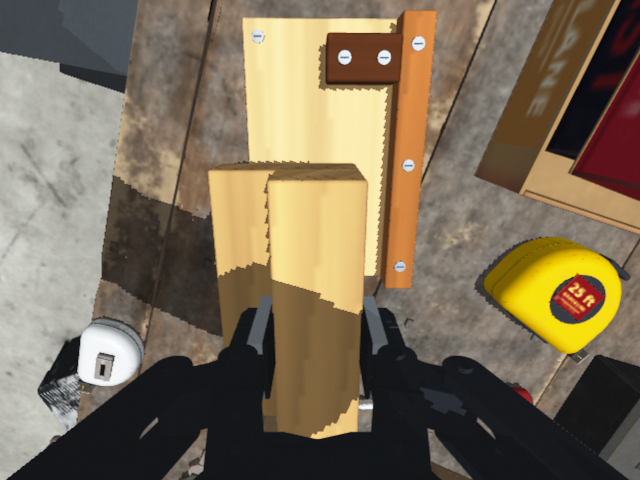

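The wrist view shows the offcut held level, with its rib at columns 268–367. The jig lies just ahead, with the stop at (363,60) and the fence at columns 385–435. I'll fit their outlines from depth.

```bash
python3 - <<'E'
from h import *
X=np.load('X2.npy'); im=cv2.imread('pics/w2.png'); v,u=np.indices(X.shape[:2])
T=pose()
def fit(nm,m):
    m=cv2.morphologyEx(m.astype(np.uint8),cv2.MORPH_OPEN,np.ones((5,5)))>0
    P=X[m]; Q=np.c_[P[:,:2]*1000]; r=cv2.minAreaRect(Q.astype(np.float32)); print(nm,m.sum(),P[:,2].mean().round(4),r); print(cv2.boxPoints(r).round(1).tolist()); return P
Z=X[...,2]
F=fit('fence',(u>380)&(u<440)&(v<292)&(Z>.034)&(Z<.0425))
S=fit('stop',(u>310)&(u<403)&(v<95)&(Z>.0425)&(Z<.050))
B=fit('bed',(u>235)&(u<390)&(v<160)&(Z>.010)&(Z<.020))
O=fit('rib',(u>250)&(u<372)&(v>160)&(v<440)&(Z>.17)&(Z<.22))
L=fit('ledge',(u>200)&(u<275)&(v>160)&(v<310)&(Z>.14)&(Z<.18))
# fence face: edge pixels per row (left edge) -> line
E
python3 - <<'E'
from h import *
X=np.load('X2.npy');T=pose()
for nm,(a,b,c,d) in (('rib',(275,360,190,290)),('ledge',(225,262,190,260))):
    P=X[c:d,a:b].reshape(-1,3); A=np.c_[P[:,:2],np.ones(len(P))]; print(nm,np.linalg.lstsq(A,P[:,2],rcond=None)[0], np.median(P[:,2]))
E
```

```text
fence 8532 0.0395 ((613.4805297851562, -77.2679214477539), (22.699953079223633, 200.2823944091797), 17.497310638427734)
[[572.5, 14.800000190734863], [632.7999877929688, -176.1999969482422], [654.4000244140625, -169.39999389648438], [594.2000122070312, 21.700000762939453]]
stop 3645 0.0446 ((558.102294921875, -20.811466217041016), (49.642913818359375, 29.723918914794922), 17.776010513305664)
[[529.9000244140625, -14.199999809265137], [539.0, -42.5], [586.2999877929688, -27.399999618530273], [577.2000122070312, 0.8999999761581421]]
bed 16966 0.0146 ((535.538330078125, -49.087890625), (110.64588928222656, 99.37165069580078), 17.654315948486328)
[[467.79998779296875, -18.5], [497.8999938964844, -113.19999694824219], [603.2999877929688, -79.69999694824219], [573.2000122070312, 15.0]]
rib 28303 0.1932 ((561.1687622070312, -140.13485717773438), (51.11708450317383, 119.84334564208984), 19.48200798034668)
[[517.0999755859375, -92.19999694824219], [557.0999755859375, -205.10000610351562], [605.2000122070312, -188.10000610351562], [565.2999877929688, -75.0999984741211]]
ledge 7910 0.1704 ((526.9451293945312, -121.08917999267578), (27.429122924804688, 61.735538482666016), 17.3525390625)
[[504.6000061035156, -95.69999694824219], [523.0999755859375, -154.60000610351562], [549.2000122070312, -146.5], [530.7999877929688, -87.5]]
 ** On entry to DLASCL parameter number  4 had an illegal value
 ** On entry to DLASCL parameter number  4 had an illegal valueTraceback (most recent call last):
  File "<stdin>", line 4, in <module>
    x, resids, rank, s = _umath_linalg.lstsq(a, b, rcond,
                         ~~~~~~~~~~~~~~~~~~~^^^^^^^^^^^^^
                                             signature=signature)
                                             ^^^^^^^^^^^^^^^^^^^^
    raise LinAlgError("SVD did not converge in Linear Least Squares")
numpy.linalg.LinAlgError: SVD did not converge in Linear Least Squares
```

```bash
python3 -m creep '[[[9,8,0],[0,0,0.002]],[[12,10,0],[0,0,0.002]],[[10,9,5],[0,0,0]],[[6,4,20],[0,0,0]],[[0,0,30],[0,0,0]],[[0,0,30],[0,0,0]],[[0,0,25],[0,0,0]],[[0,0,10],[0,0,0]],[[0,0,0],[0,0,0]],[[0,0,0],[0,0,0]]]'
python3 - <<'E'
from h import *
print(pose().round(4))
p,W=shot('wrist'); cv2.imwrite('pics/w3.png',p['image'])
E
```

```text
clock: 10.2
eef_pos: [0.5845, -0.0958, 0.0565]
tool_rot: [0.591, 0.807, 0.0, 0.001]
ft_force: [-0.7, 0.4, -1.9]
grip_width: 0.0327
grasp_force: 61.1
[[-3.024e-01  9.532e-01  2.200e-03  5.845e-01]
 [ 9.532e-01  3.024e-01 -4.000e-04 -9.580e-02]
 [-1.000e-03  2.000e-03 -1.000e+00  5.650e-02]
 [ 0.000e+00  0.000e+00  0.000e+00  1.000e+00]]
```

View pics/w3.png

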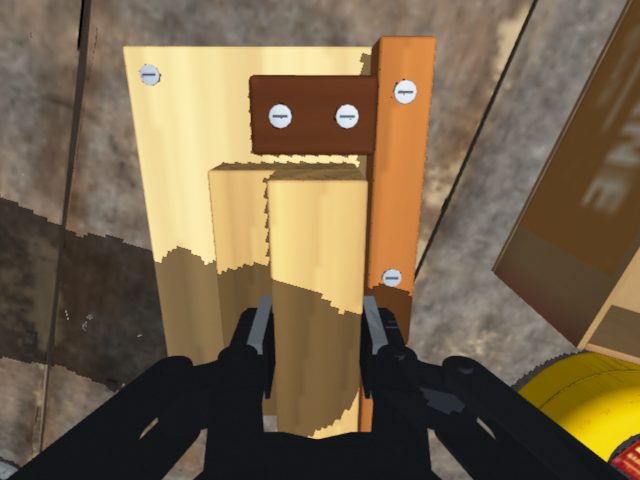

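The view shows the offcut parallel to the jig, a few mm from the stop (its face is at row 155) and the fence. Next I lower it onto the bed.

```bash
python3 -m creep '[[[0,0,5],[0,0,0]],[[0,0,4],[0,0,0]],[[0,0,2],[0,0,0]],[[0,0,1],[0,0,0]],[[0,0,0],[0,0,0]]]'; python3 -m creep '[[[0,0,1],[0,0,0]],[[0,0,1],[0,0,0]],[[0,0,0],[0,0,0]]]';python3 -m creep '[[[0,0,1],[0,0,0]],[[0,0,0],[0,0,0]]]'
```

```text
clock: 10.88
eef_pos: [0.5834, -0.0959, 0.0432]
tool_rot: [0.591, 0.807, -0.0, -0.0]
ft_force: [0.2, -0.2, -2.2]
grip_width: 0.0328
grasp_force: 61.1
clock: 11.25
eef_pos: [0.5833, -0.0959, 0.0412]
tool_rot: [0.591, 0.807, -0.0, -0.0]
ft_force: [0.1, -0.3, -1.7]
grip_width: 0.0329
grasp_force: 61.1
clock: 11.5
eef_pos: [0.5835, -0.0959, 0.041]
tool_rot: [0.591, 0.807, 0.0, 0.0]
ft_force: [-2.2, 0.1, 3.6]
grip_width: 0.0329
grasp_force: 61.7
```

```bash
python3 -m creep '[[[1.5,0,0],[0,0,0]],[[1.5,0,0],[0,0,0]],[[1,0,0],[0,0,0]],[[0,0,0],[0,0,0]]]'; python3 -m creep '[[[1,0,0],[0,0,0]],[[0,0,0],[0,0,0]]]'; python3 -m creep '[[[1,0,0],[0,0,0]],[[0,0,0],[0,0,0]]]'
```

```text
clock: 12.0
eef_pos: [0.5831, -0.0923, 0.041]
tool_rot: [0.591, 0.807, 0.0, 0.001]
ft_force: [1.1, -1.7, 5.1]
grip_width: 0.0329
grasp_force: 62.0
clock: 12.25
eef_pos: [0.5828, -0.0915, 0.041]
tool_rot: [0.591, 0.807, 0.0, 0.001]
ft_force: [1.6, -3.0, 5.0]
grip_width: 0.0329
grasp_force: 62.1
clock: 12.5
eef_pos: [0.5827, -0.0915, 0.041]
tool_rot: [0.591, 0.807, -0.0, 0.002]
ft_force: [2.2, -4.6, 4.7]
grip_width: 0.0328
grasp_force: 62.0
```

```bash
python3 -m creep '[[[0,1.5,0],[0,0,0]],[[0,1.5,0],[0,0,0]],[[0,1,0],[0,0,0]],[[0,0,0],[0,0,0]]]'; python3 -m creep '[[[0,1,0],[0,0,0]],[[0,0,0],[0,0,0]]]'; python3 -m creep '[[[0.5,1,0],[0,0,0]],[[0,0,0],[0,0,0]]]'
```

```text
clock: 13.0
eef_pos: [0.5833, -0.0912, 0.041]
tool_rot: [0.591, 0.806, -0.003, -0.0]
ft_force: [-6.5, -8.1, 10.8]
grip_width: 0.0325
grasp_force: 62.9
clock: 13.25
eef_pos: [0.5842, -0.0909, 0.041]
tool_rot: [0.591, 0.806, -0.003, -0.0]
ft_force: [-5.8, -8.3, 11.6]
grip_width: 0.0326
grasp_force: 62.9
clock: 13.5
eef_pos: [0.5851, -0.0907, 0.041]
tool_rot: [0.591, 0.806, -0.003, 0.0]
ft_force: [-6.1, -8.9, 10.7]
grip_width: 0.0326
grasp_force: 62.9
```

```bash
python3 -m creep '[[[0,1,0],[0,0,0]],[[0,0,0],[0,0,0]]]'; python3 -m creep '[[[0,1,0],[0,0,0]],[[0,0,0],[0,0,0]]]';  python3 -m creep '[[[0,1,0],[0,0,0]],[[0,0,0],[0,0,0]]]'
```

```text
clock: 13.75
eef_pos: [0.5861, -0.0904, 0.041]
tool_rot: [0.592, 0.806, -0.003, 0.0]
ft_force: [-5.3, -9.7, 10.4]
grip_width: 0.0324
grasp_force: 62.9
clock: 14.0
eef_pos: [0.587, -0.0901, 0.041]
tool_rot: [0.591, 0.806, -0.003, 0.0]
ft_force: [-4.9, -9.1, 11.3]
grip_width: 0.0329
grasp_force: 62.9
clock: 14.25
eef_pos: [0.588, -0.0898, 0.041]
tool_rot: [0.591, 0.806, -0.003, 0.0]
ft_force: [-5.8, -9.4, 11.0]
grip_width: 0.0329
grasp_force: 62.9
```

```bash
python3 -m creep '[[[0,1,0],[0,0,0]],[[0,0,0],[0,0,0]]]'; python3 -m creep '[[[0,1,0],[0,0,0]],[[0,0,0],[0,0,0]]]'
python3 - <<'E'
from h import *
p,W=shot('wrist'); cv2.imwrite('pics/w4.png',p['image'])
E
```

```text
clock: 14.5
eef_pos: [0.5889, -0.0895, 0.041]
tool_rot: [0.591, 0.806, -0.003, 0.0]
ft_force: [-5.3, -10.1, 11.2]
grip_width: 0.0326
grasp_force: 62.9
clock: 14.75
eef_pos: [0.5891, -0.0894, 0.041]
tool_rot: [0.592, 0.806, -0.004, -0.0]
ft_force: [-7.6, -9.5, 12.7]
grip_width: 0.0326
grasp_force: 63.1
```

View pics/w4.png

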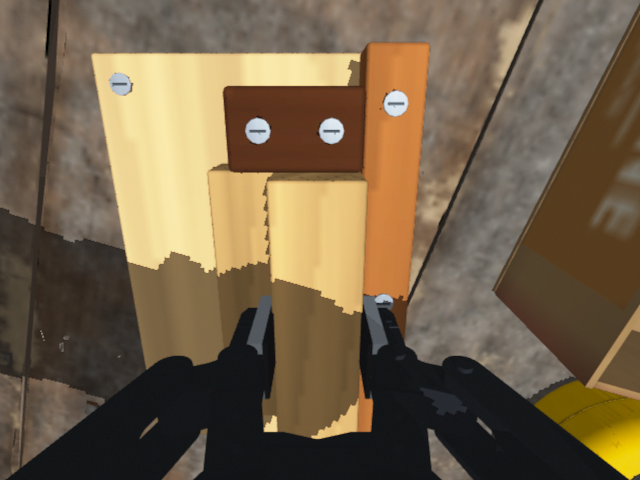

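The last step met the fence (0.2 mm of travel), and the picture shows the rib flush along the fence and the end against the stop at row 172. Next: release, rise, turn a quarter and close.

```bash
python3 -m creep '[[[0,0,0],[0,0,0]],[[0,0,0],[0,0,0]],[[0,0,0],[0,0,0]],[[0,0,0],[0,0,0]],[[0,0,0],[0,0,0]],[[0,0,0],[0,0,0]]]' 65
python3 -m creep '[[[0,0,-5],[0,0,0]],[[0,0,-15],[0,0,0]],[[0,0,-25],[0,0,0]],[[0,0,-25],[0,0,0]],[[0,0,-10],[0,0,0]],[[0,0,0],[0,0,0]]]'
python3 -m creep '[[[0,-10,0],[0,0,-0.1745]],[[0,0,0],[0,0,-0.1745]],[[0,0,0],[0,0,-0.1745]],[[0,0,0],[0,0,-0.1745]],[[0,0,0],[0,0,-0.1745]],[[0,0,0],[0,0,-0.1745]],[[0,0,0],[0,0,-0.1745]],[[0,0,0],[0,0,-0.1745]],[[0,0,0],[0,0,-0.1745]],[[0,0,0],[0,-0.17,0]],[[0,0,0],[0,0,0]],[[0,0,0],[0,0,0]]]' 0
python3 - <<'E'
from h import *
T=pose();print(T.round(4),bot.get_obs()['ft_force'],bot.get_obs()['joint_pos'].round(2))
c,s=np.cos(.306),np.sin(.306)
tgt=np.array([.586,-.0275,0])+np.array([c,s,0])*(-.048)+np.array([-s,c,0])*(-.060)+[0,0,.052]
print('tool delta mm',(T[:3,:3].T@(tgt-T[:3,3])*1000).round(1))
p,W=shot('wrist'); cv2.imwrite('pics/w5.png',p['image'])
X=cloud(p,W); np.save('X5.npy',X)
p,W=shot('top'); 
for q,z in (('offcut_corner',.015),('step_corner',.037),('jig_corner',.015)):
    for r in vision.place_of(p,q)[:1]: print(q,np.round(r['position']),round(r['score'],2),at_z(p,W,r['position'],z).round(4))
cv2.imwrite('pics/t5.png',cv2.resize(p['image'][150:300,300:480],None,fx=4,fy=4))
E
```

```text
clock: 15.55
eef_pos: [0.5919, -0.0863, 0.0403]
tool_rot: [0.591, 0.807, 0.0, -0.0]
ft_force: [0.4, -0.3, 0.9]
grip_width: 0.0652
grasp_force: 0.0
clock: 16.3
eef_pos: [0.5926, -0.0865, 0.1215]
tool_rot: [0.591, 0.807, 0.001, 0.001]
ft_force: [-0.6, 0.6, -1.0]
grip_width: 0.065
grasp_force: 0.0
clock: 17.8
eef_pos: [0.5829, -0.0896, 0.1208]
tool_rot: [-0.152, 0.985, 0.013, 0.084]
ft_force: [1.1, -0.1, -0.5]
grip_width: -0.0001
grasp_force: 0.0
[[-9.398e-01 -3.016e-01  1.608e-01  5.829e-01]
 [-2.973e-01  9.534e-01  5.050e-02 -8.960e-02]
 [-1.685e-01 -3.000e-04 -9.857e-01  1.208e-01]
 [ 0.000e+00  0.000e+00  0.000e+00  1.000e+00]] [ 1.09733925 -0.10065732 -0.5224818 ] [-0.19  0.38 -0.12  0.93  0.08 -0.49]
tool delta mm [37.5 -1.7 63.3]
offcut_corner [356. 211.] 0.73 [ 0.5928 -0.027   0.015 ]
step_corner [387. 217.] 0.73 [ 0.571  -0.0983  0.037 ]
jig_corner [355. 214.] 0.59 [ 0.5871 -0.0241  0.015 ]
```

View pics/w5.png

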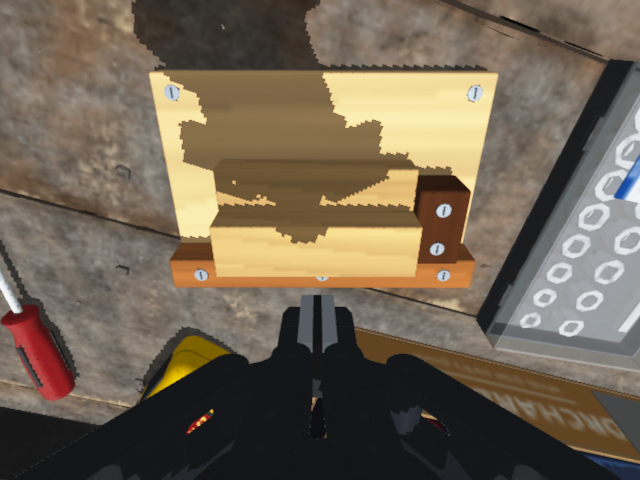

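The wrist view shows the offcut flat on the bed, flush along the fence (rib edge at row 275) and end-on to the stop (column 417). The closed fingers are above it. Now into the step.

```bash
python3 -m creep '[[[12,-2,0],[0,0,0]],[[15,0,0],[0,0,0]],[[10,0,0],[0,0,0]],[[0,0,15],[0,0,0]],[[0,0,25],[0,0,0]],[[0,0,16],[0,0,0]],[[0,0,7],[0,0,0]],[[0,0,0],[0,0,0]],[[0,0,0],[0,0,0]]]'
python3 -m creep '[[[0,0,4],[0,0,0]],[[0,0,3],[0,0,0]],[[0,0,2],[0,0,0]],[[0,0,0],[0,0,0]]]'
python3 -m creep '[[[0,0,2],[0,0,0]],[[0,0,1],[0,0,0]],[[0,0,0],[0,0,0]]]'
```

```text
clock: 19.18
eef_pos: [0.559, -0.0992, 0.0526]
tool_rot: [-0.152, 0.985, 0.013, 0.084]
ft_force: [-0.0, 0.7, 1.5]
grip_width: 0.0
grasp_force: 0.0
clock: 19.68
eef_pos: [0.5597, -0.0986, 0.0429]
tool_rot: [-0.152, 0.985, 0.013, 0.084]
ft_force: [0.4, 0.4, 0.4]
grip_width: 0.0003
grasp_force: 0.0
clock: 20.05
eef_pos: [0.5602, -0.0984, 0.04]
tool_rot: [-0.152, 0.985, 0.013, 0.084]
ft_force: [0.1, -0.5, -0.4]
grip_width: 0.0002
grasp_force: 0.0
```

```bash
python3 -m creep '[[[-1,0,1],[0,0,0]],[[-1,0,1],[0,0,0]],[[0,0,0],[0,0,0]]]'
python3 -m creep '[[[-1,0,1],[0,0,0]],[[-1,0,0.5],[0,0,0]],[[0,0,0],[0,0,0]]]'
```

```text
clock: 20.42
eef_pos: [0.5627, -0.0977, 0.0385]
tool_rot: [-0.152, 0.985, 0.013, 0.084]
ft_force: [0.1, 1.0, 0.1]
grip_width: -0.0
grasp_force: 0.0
clock: 20.8
eef_pos: [0.5631, -0.0977, 0.0381]
tool_rot: [-0.152, 0.985, 0.013, 0.083]
ft_force: [-7.9, -1.0, 9.8]
grip_width: 0.0004
grasp_force: 5.3
```

```bash
python3 -m creep '[[[-0.7,0.5,0.7],[0,0,0]],[[-0.7,0.5,0.5],[0,0,0]],[[0,0,0],[0,0,0]]]'
python3 -m creep '[[[-0.7,0.2,0.4],[0,0,0]],[[-0.5,0,0.3],[0,0,0]],[[0,0,0],[0,0,0]]]'
```

```text
clock: 21.18
eef_pos: [0.5632, -0.0976, 0.0379]
tool_rot: [-0.151, 0.985, 0.011, 0.082]
ft_force: [-13.7, -4.4, 17.1]
grip_width: 0.0001
grasp_force: 9.7
clock: 21.55
eef_pos: [0.5632, -0.0976, 0.0378]
tool_rot: [-0.151, 0.985, 0.011, 0.081]
ft_force: [-17.4, -5.9, 24.8]
grip_width: -0.0001
grasp_force: 12.8
```

```bash
python3 -m creep '[[[-0.8,0.5,0.2],[0,0,0]],[[-0.7,0.3,0.2],[0,0,0]],[[0,0,0],[0,0,0]],[[0,0,0],[0,0,0]]]'
python3 - <<'E'
from h import *
p,W=shot('wrist'); cv2.imwrite('pics/w6.png',p['image']); print(bot.get_obs()['ft_force'])
E
```

```text
clock: 22.05
eef_pos: [0.5635, -0.0975, 0.0378]
tool_rot: [-0.15, 0.985, 0.01, 0.08]
ft_force: [-21.5, -8.0, 27.9]
grip_width: -0.0001
grasp_force: 17.1
[-20.8369188   -8.31447017  27.93400986]
```

View pics/w6.png

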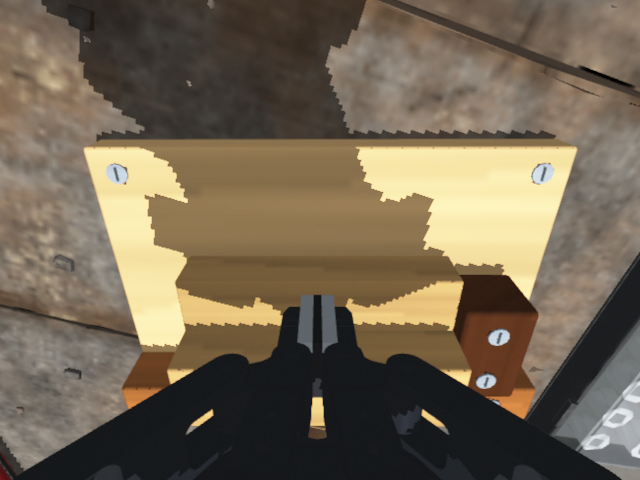

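The view shows the fingertips in the step at (318,300). The offcut's end is at the stop, around column 458. I'll zoom in on that joint.

```bash
python3 - <<'E'
import cv2
a=cv2.imread('pics/w6.png'); cv2.imwrite('pics/w6c.png',cv2.resize(a[245:405,400:560],None,fx=3.7,fy=3.7,interpolation=cv2.INTER_NEAREST))
E
```

```text
(no output)
```

View pics/w6c.png

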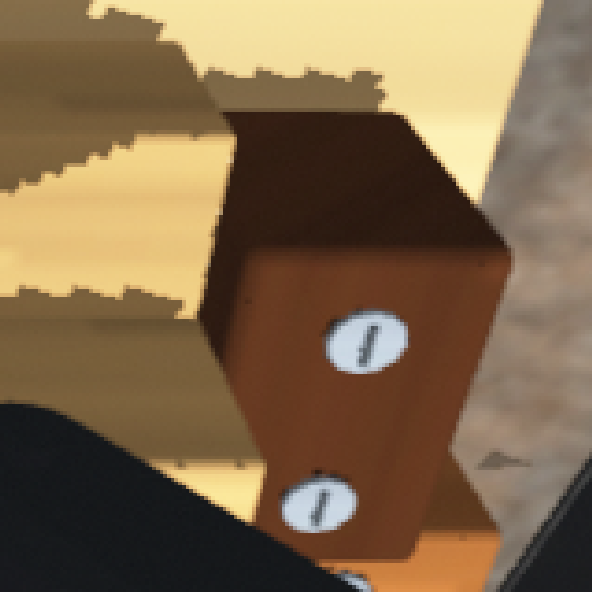

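The crop shows no gap between the offcut's end and the stop. The push is steady at about 22 N forward and 28 N down, so I'm handing in.

```bash
python3 -c "
from workcell import workorder
print(workorder.job_done())"
```

```text
the job is handed in; nothing more can be done
None
```

The offcut lies flat on the bed, flush along the fence with its end against the stop block, and the closed fingertips are still pressing in its step (about 22 N forward, 28 N down); handed in at about 22 s, result not shown.

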